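# Stand the fallen bookend back up and close the row of boxed manuscripts

## Task

The oak bookend lies knocked flat next to the row of three boxed manuscripts. Tip it back onto its foot by pushing the foot over, away from the boxes, then push it along the table until it stands upright, centred and square against the end box, and the whole row is closed up tight against the stone block with no gaps. Only push with the fingers: never lift or carry the bookend, keep the boxes standing in line, and leave the other things on the table where they are.

Things in the scene. Friction and masses are not known exactly. Their poses are not given: they have to be found in the camera images.
- bookend: Loose oak L-shaped bookend, 110 wide, 0.45 kg. Origin: middle of its heel edge, where the plain book face meets the green felt sole. x along the heel edge; y up the upright plate (y 0 to 140, z 0 to 16; book face at z=0); z along the foot (z 0 to 111, y 0 to 22; sole at y=0). Starts lying on its book face: z up, y roughly to the boxes, free end 30 to 80 mm from them. Standing: y up, z level.
- bookend_toe (a point): Middle of the end face of the bookend's foot (110 wide, 22 thick), 111 along z, 11 along y from the heel. At the start it is the top of the upstanding foot. Pushed near here, away from the boxes (about 2 N), the bookend turns about its heel, is past balance at 46 degrees and drops onto its sole by itself; pushed low it slides. Standing, it slides well if pushed here, low down.
- bookend_top (a point): Middle of the free end of the bookend's upright: 140 along y, 8 along z from the heel. Lying: 8 mm above the table, towards the boxes. Standing: 140 mm high; the upright is 16 thick.
- stone_block: Marble block 120 deep (x) x 70 thick (y) x 150 tall, too heavy to move (fixed). Origin: centre of its underside, z up. The row runs from its -y face (y = -35) along its own -y, centred on its x = 0; tight, the three boxes take 156, so the row's last face is then at y = -191. Sliding bookend and boxes together takes 7 to 14 N.
- box_red: Clamshell manuscript box, dark red, standing on end, loose: 150 deep (x) x 52 thick (y) x 210 tall, about 0.4 kg. Origin: centre of its underside, z up. The three boxes stand in a row, in any order, from the stone block towards the bookend, slightly askew, with gaps of 2 to 15 mm.
- box_blue: Clamshell manuscript box, dark blue, standing on end, loose: 150 deep (x) x 52 thick (y) x 210 tall, about 0.4 kg. Origin: centre of its underside, z up. The three boxes stand in a row, in any order, from the stone block towards the bookend, slightly askew, with gaps of 2 to 15 mm.
- box_tan: Clamshell manuscript box, tan, standing on end, loose: 150 deep (x) x 52 thick (y) x 210 tall, about 0.4 kg. Origin: centre of its underside, z up. The three boxes stand in a row, in any order, from the stone block towards the bookend, slightly askew, with gaps of 2 to 15 mm.
- brush: Bystander, loose. Soft dusting brush lying flat, beech, 235 long, 30 high, pale bristles along one side. Origin near the middle of the handle-to-head joint, on the table; own x from handle to head.
- tape_measure: Bystander, loose. Yellow tape measure 70 x 34 x 62 tall. Origin at the centre of its underside.
- loupe: Bystander, loose. Black stand loupe, 52 across, 40 tall. Origin at the centre of its underside.
- paste_jar: Bystander, loose. Jar of paste, white cap, 60 across, 70 tall. Origin at the centre of its underside.
- phone: Bystander, loose. Black phone lying flat, 74 x 150 x 8. Origin at the centre of its underside.
- brass_weight: Bystander, loose. Brass knobbed weight, 48 across, 75 tall. Origin at the centre of its underside.
Not all that is in view belongs to the job. What is shaped like the box_red but pink or yellow is not meant.

How it is judged:
On the way:
1. the bookend has been tipped back onto its foot and stands (angle between bookend's own y axis and vertical below 0.06 rad and height (world z) of bookend below 0.008 m), for 0.3 s.
At the end, for the whole second after the job is handed in: Bookend at rest on its sole, upright within 0.06 rad; book face within 6 mm of the tight row's end (156 mm from the block), square to it within 0.08 rad, centred within 25 mm; the three boxes at rest, upright within 0.05 rad, within 25 mm of the row's centre line (all of step 1 and linear speed of each of bookend, box_red, box_blue, box_tan below 0.02 m/s and y of bookend in the frame of stone_block between -0.197 and -0.183 m and x of bookend in the frame of stone_block between -0.025 and 0.025 m and angle between the z axis of bookend and the y axis of stone_block, either way round below 0.08 rad and angle between each of box_red, box_blue, box_tan's own z axis and vertical below 0.05 rad and x of box_red in the frame of stone_block between -0.025 and 0.025 m and x of box_blue in the frame of stone_block between -0.025 and 0.025 m and x of box_tan in the frame of stone_block between -0.025 and 0.025 m); the robot touches nothing.
It fails at once if the bookend is lifted: its heel edge comes more than 15 mm off the table (height (world z) of bookend above 0.015 m).
It fails at once if a box is tipped by more than 0.25 rad or lifted 15 mm (angle between any of box_red, box_blue, box_tan's own z axis and vertical above 0.25 rad or height (world z) of any of box_red, box_blue, box_tan above 0.015 m).
It fails at once if a bystander is moved by more than 20 mm (distance of any of brush, tape_measure, loupe, paste_jar, phone, brass_weight from where it was at the start of the episode above 0.02 m).
It also fails if it takes over 64 s, if anything falls off the work surface, if the arm or the gripper's body presses on something with over 40 N, if the wrist force passes 120 N, or if a joint passes its speed limit or range.

## Robot

A 6-joint arm with a two-finger parallel gripper is mounted at the origin on the work surface. World frame = base frame: x ahead of the robot, y to its left, z up, the work surface at z = 0. Lengths are in m, angles in rad, forces in N, time in s.
With the tool pointing down it reaches from about 0.3 to 0.775 m from the base axis. Payload 14.6 kg.
Tool frame: the origin (TCP) lies midway between the tips of the shut fingers; the grasp point (between the pads) lies 19 mm behind it (ctrl.grip_depth is the distance from the TCP to the grasp point, in m); z points along the fingers, x is the direction in which the jaws open and shut, and the axes are right-handed (so a half turn about z gives the same grasp; the last joint's range is limited). The gripper opens to 94 mm and grips with 3 to 60 N. Pads are 16 mm wide; open, the fingers measure 119 mm over their backs; the gripper's body (75 mm by 177 mm) begins 78 mm behind the grasp point.
Start: joints at [1.121, 0.3, 1.521, -0, 1.321, -0.067], TCP at [0.205, 0.51, 0.205] pointing down, gripper open.
Joint ranges: [-3.03, 3.03], [-0.79, 2.21], [0.23, 2.52], [-1.04, 4.18], [0, 3.07], [-2.55, 2.55]. Speed limits (rad/s): [2.22, 2.22, 2.57, 3.14, 3.14, 3.14].

## Interface

Orientations are given as [roll, pitch, yaw] about the fixed x, y, z axes, in that order (R = Rz(yaw) Ry(pitch) Rx(roll)).
In Python, from station import ctrl gives the robot as it stands.
- The arm moves only by the tool play_rows, never from a script. Its argument "steps" is a list that holds one entry, the list of rows, each a list of 7 numbers: the shift along the tool's x, y, z in cm, then the turn, a rotation vector about the tool's x, y, z in rad, then the opening, from 0 (shut) to 1 (fully open). In form: [[[x, y, z, ax, ay, az, hand], ...]]. A call has 1 to 20 rows; each row is the pose to reach, as a shift and turn from the pose measured when the call began, along the tool's axes at that moment; what a row does not reach only later rows make up. A row lasts 1/12 s, in which the tool goes at most 41.7 mm and 7.16 degrees, less where a joint would pass 70% of its speed; a pose out of reach is approached as far as the arm can. A call with a gripper value outside its range is refused whole. The fingers move at their own pace and stop on an object; "force" is the grip in N (left out, the last holds). Time passes only in rows, so rows that repeat a pose let the fingers close. It gives the time, the measured TCP pose, the force and the opening at its end, in the units of the state.
- ctrl.get_obs(): the state, without advancing time (a new reading comes with each control period).
- ctrl.camera(name): name is "scene" or "top" or "wrist"; returns a dict with "frame" (420x560x3 uint8, blue, green, red), "fovy" (degrees; the focal length in pixels is half the picture's height over the tangent of half this angle, whatever the lens; pixels are square), "cx", "cy" (the principal point, pixels), "world_to_cam" (4x4, takes a point from world to camera coordinates). Camera axes: x right, y up, looking along -z (the intrinsics and any distortion apply to the point x, -y, -z); pixel columns grow to the right and rows downward; lengths in m; the calibration is good to about 2 mm. A picture is of the moment at which its call begins. There is no depth.
- ctrl.hand_in(): hands the job in, once; it reports no verdict.
The state is a dict: "time_s": time; "qpos": joint angles; "joint_vel": joint speeds; "tau": joint torques, N m; "ee_pos": TCP position; "eef_rot": TCP orientation; "force": force on the tool from outside, world axes, zero at the start; "moment": the same for the moment, N m; "grip_width": finger opening in m.
Only numpy, scipy, OpenCV 4.12 (cv2) and the standard library are available. Lean on these libraries where they do the work, as an engineer would, in place of code of your own. Each camera call takes 0.05 s, during which the arm holds its last target. There are 200 camera calls.

## Working session

There is one attempt and no reset: what is moved stays moved. The work goes in short steps, Python scripts to look and compute and a tool call to move; the robot and the scene stay as the last step left them, time stands still between calls to the robot, and variables do not carry over. Pictures are saved under pics/ and viewed, about 8 in all and at most 12, crops included, and the job is handed in when it is done.

Besides the shell and the picture viewer there is one more tool, called after ">>>" as name([rows], argument=value, ...), one row to a line, values as JSON. play_rows: Moves the arm, as the interface text tells. Its arguments: {"type":"object","properties":{"steps":{"type":"array"},"force":{"type":"number"}},"required":["steps"]}

```bash
mkdir -p pics; cat > h.py <<'E'
import numpy as np,cv2
from station import ctrl
def cam(n):
    c=ctrl.camera(n); return c
def ray(c,u,v):
    f=c['frame'].shape[0]/2/np.tan(np.radians(c['fovy'])/2)
    W=np.array(c['world_to_cam']);R=W[:3,:3];t=W[:3,3]
    d=R.T@np.array([(u-c['cx'])/f,-(v-c['cy'])/f,-1]); return -R.T@t,d
def onz(c,u,v,z):
    o,d=ray(c,u,v); return o+d*(z-o[2])/d[2]
def proj(c,p):
    f=c['frame'].shape[0]/2/np.tan(np.radians(c['fovy'])/2)
    q=np.array(c['world_to_cam'])@np.append(p,1); return c['cx']+f*q[0]/-q[2], c['cy']+f*q[1]/q[2]
E
python3 - <<'E'
from h import *
import pickle
o=ctrl.get_obs();print(o['ee_pos'],o['eef_rot'],o['grip_width'],o['force'])
for n in('top','scene'):
    c=cam(n);pickle.dump(c,open(n+'.pkl','wb'));cv2.imwrite(f'pics/{n}0.png',cv2.resize(c['frame'],(784,588)))
    print(n,{k:v for k,v in c.items() if k!='frame'})
E
```

```text
[0.20528912 0.50993987 0.20484771] [-3.14150097e+00  1.24772036e-03  1.18805642e+00] 0.09395047483619438 [-0.33741369  0.28839535  0.74656801]
top {'fovy': 47.818851732500434, 'cx': 275.396221690888, 'cy': 213.84488264158904, 'world_to_cam': array([[-0.02053337, -0.99972857,  0.01100777,  0.03716991],
       [ 0.99346298, -0.01916559,  0.11253441, -0.56973144],
       [-0.11229289,  0.01324652,  0.99358685, -1.20846321],
       [ 0.        ,  0.        ,  0.        ,  1.        ]])}
scene {'fovy': 57.32091434341521, 'cx': 269.2479508284057, 'cy': 210.98013513504623, 'world_to_cam': array([[-0.36137325,  0.9324195 , -0.00180319,  0.15248348],
       [-0.88929537, -0.34407722,  0.30127164,  0.47505143],
       [ 0.28029112,  0.11047508,  0.95353665, -1.06252212],
       [ 0.        ,  0.        ,  0.        ,  1.        ]])}
```

View pics/top0.png

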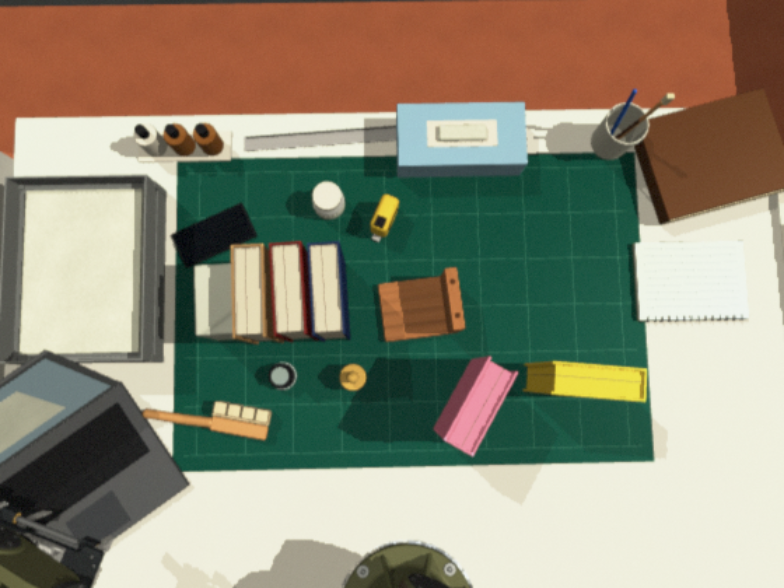

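View pics/scene0.png

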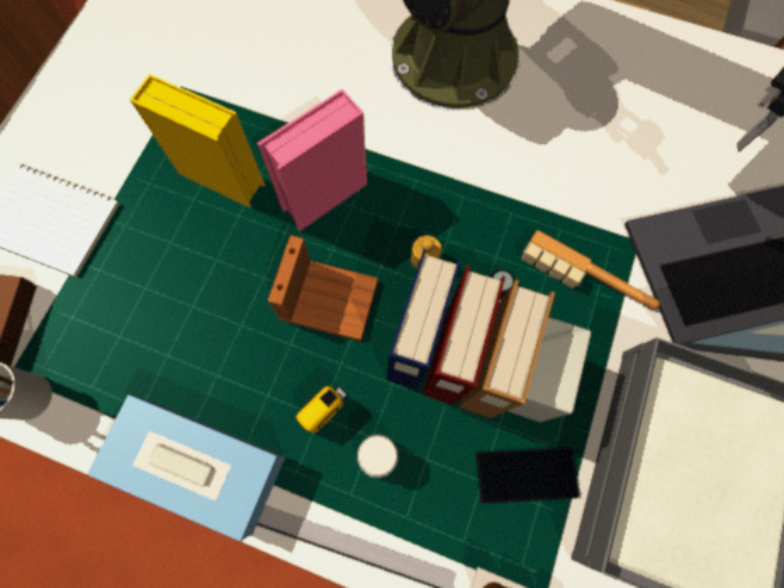

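The top view (1.4x) shows the block at about (212,300), then tan, red and blue boxes, and the bookend at about (420,305) with its foot up at (453,300). World +y is image left. I'll crop closer for the corner pixels.

```bash
python3 - <<'E'
from h import *
import pickle
c=pickle.load(open('top.pkl','rb'))
im=c['frame'][165:255,130:340]
im=cv2.resize(im,None,fx=3.8,fy=3.8,interpolation=cv2.INTER_CUBIC)
for k in range(0,210,10):
    cv2.putText(im,str(130+k),(int(k*3.8),8),0,.3,(255,255,255),1);cv2.line(im,(int(k*3.8),10),(int(k*3.8),14),(255,255,255),1)
for k in range(0,90,10): cv2.putText(im,str(165+k),(775,int(k*3.8)+4),0,.3,(255,255,255),1)
cv2.imwrite('pics/crop1.png',im)
E
```

```text
(no output)
```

View pics/crop1.png

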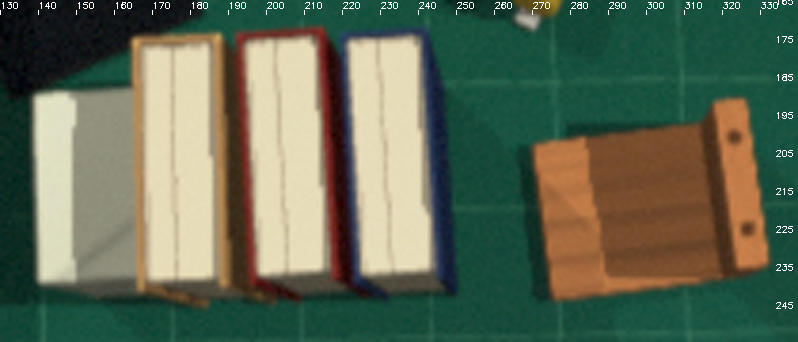

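```bash
python3 - <<'E'
from h import *
import pickle
np.set_printoptions(precision=4,suppress=True)
c=pickle.load(open('top.pkl','rb'))
def P(l,z):
    return np.array([onz(c,130+x/3.8,165+y/3.8,z)[:2] for x,y in l])
for n,l,z in [('block L edge',[(33,96),(40,284)],.15),('tan tops',[(133,38),(222,35),(142,292),(228,290)],.21),('red',[(237,35),(323,29),(256,290),(343,288)],.21),('blue',[(343,34),(427,31),(362,290),(453,292)],.21),
('foot',[(713,100),(747,98),(768,265),(737,272)],.111),('free',[(533,145),(552,300)],.016)]:
    p=P(l,z);print(n,p.tolist() and p.round(4).tolist(),'mean',p.mean(0),'ang',np.arctan2(*(p[-1]-p[0])[::-1]) if len(p)==2 else np.arctan2(p[2]-p[0],1))
    
def Q(l,z): return [onz(c,x/1.4,y/1.4,z)[:2].round(3).tolist() for x,y in l]
print('tape',Q([(385,215)],.06),'jar',Q([(328,200)],.07),'brass',Q([(352,377)],.06),'pink',Q([(488,358),(517,372),(470,453),(437,432)],.21),'yel',Q([(527,362),(527,395),(647,365),(647,400)],.21),'bluebox',Q([(397,103),(527,103),(397,165),(527,165)],.1))
s=pickle.load(open('scene.pkl','rb'))
E
```

```text
block L edge [[0.6196, 0.3507], [0.502, 0.345]] mean [0.5608 0.3479] ang -3.093177366536067
tan tops [[0.6432, 0.2753], [0.644, 0.2226], [0.4923, 0.2693], [0.4925, 0.2191]] mean [0.568  0.2466] ang [-0.1497 -0.0061]
red [[0.6439, 0.2137], [0.6466, 0.1627], [0.4922, 0.2028], [0.4923, 0.152]] mean [0.5687 0.1828] ang [-0.1506 -0.011 ]
blue [[0.6433, 0.1509], [0.6442, 0.1009], [0.4909, 0.1409], [0.4887, 0.0877]] mean [0.5668 0.1201] ang [-0.1512 -0.01  ]
foot [[0.6153, -0.0784], [0.6162, -0.1006], [0.5074, -0.1105], [0.5033, -0.0904]] mean [ 0.5606 -0.095 ] ang [-0.1075 -0.0321]
free [[0.601, 0.0387], [0.4924, 0.0276]] mean [0.5467 0.0331] ang -3.0400139013635448
tape [[0.725, 0.024]] jar [[0.752, 0.129]] brass [[0.428, 0.09]] pink [[0.453, -0.132], [0.43, -0.178], [0.306, -0.099], [0.34, -0.048]] yel [[0.446, -0.194], [0.394, -0.192], [0.437, -0.385], [0.382, -0.382]] bluebox [[0.924, -0.002], [0.92, -0.24], [0.807, 0.001], [0.803, -0.235]]
```

```bash
cat >> h.py <<'E'
from scipy.spatial.transform import Rotation as Ro
def go(x,y,z,yaw):
    o=ctrl.get_obs();R=Ro.from_euler('xyz',o['eef_rot']);T=Ro.from_euler('xyz',[np.pi,0,yaw])
    p=R.inv().apply(np.array([x,y,z])-o['ee_pos'])*100
    return p.round(2).tolist(),(R.inv()*T).as_rotvec().round(3).tolist()
E
python3 - <<'E'
from h import *
print(go(.205,.51,.32,1.188),go(.556,-.045,.30,.1))
E
```

```text
([-0.02, -0.03, -11.51], [-0.0, 0.001, 0.0]) ([-38.39, 53.26, -9.47], [0.001, 0.001, 1.088])
```

>>> play_rows([
  [[0,0,-4,0,0,0,1],[0,0,-8,0,0,0,0.8],[0,0,-11.5,0,0,0,0.55],[-2.5,3.5,-11.5,0,0,0.1,0.55],[-5,7,-11.5,0,0,0.18,0.55],[-7.5,10.5,-11.5,0,0,0.26,0.55],[-10,14,-11.5,0,0,0.34,0.55],[-12.5,17.5,-11.5,0,0,0.42,0.55],[-15,21,-11.5,0,0,0.5,0.55],[-17.5,24.5,-11.5,0,0,0.58,0.55],[-20,28,-11.5,0,0,0.66,0.55],[-22.5,31.5,-11.5,0,0,0.74,0.55],[-25,35,-11.5,0,0,0.82,0.55],[-27.5,38.5,-11.5,0,0,0.9,0.55],[-30,42,-11.5,0,0,0.97,0.55],[-32.5,45.5,-11,0,0,1.03,0.55],[-35,49,-10.5,0,0,1.088,0.55],[-37.5,52,-10,0,0,1.088,0.55],[-38.4,53.3,-9.5,0,0,1.088,0.55],[-38.4,53.3,-9.5,0,0,1.088,0.55]],
])

```text
time_s: 1.77
ee_pos: [0.5575, -0.0497, 0.2974]
eef_rot: [3.141, 0.004, 0.096]
force: [-0.4, 0.1, -0.4]
grip_width: 0.0515
```

```bash
python3 - <<'E'
from h import *
o=ctrl.get_obs();print(o['ee_pos'],o['eef_rot'],o['qpos'],o['grip_width'],o['force'])
c=cam('wrist');cv2.imwrite('pics/w1.png',c['frame'])
print(go(.5565,-.045,.092,.1),go(.576,-.235,.092,.1))
for p in [(.5606,-.095,.111),(.5617,-.106,0),(.547,.033,.016)]: print(proj(c,p))
E
```

```text
[ 0.557501   -0.04969165  0.29744457] [3.14093234 0.00441562 0.09582031] [-0.15349749  0.27338439  1.34371517 -0.00173095  1.52860931 -0.2492427 ] 0.051458302944883454 [-0.37780894  0.0788779  -0.44396605]
([0.08, -0.25, 20.64], [0.0, 0.004, -0.003]) ([0.18, 18.85, 20.64], [0.0, 0.004, -0.003])
(np.float64(278.79068647291604), np.float64(232.06227442432294))
(np.float64(279.47645775919483), np.float64(216.86035604188504))
(np.float64(278.41234608886487), np.float64(122.59301828562668))
```

View pics/w1.png

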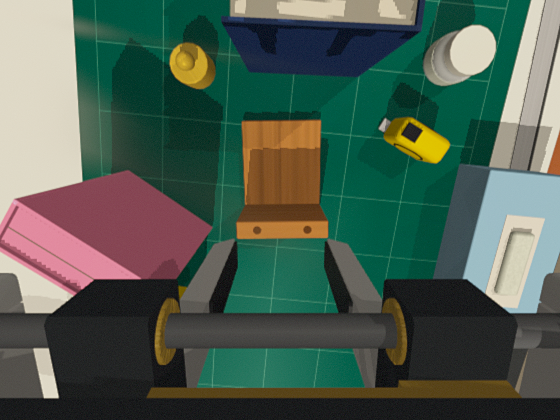

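>>> play_rows([
  [[0,0,3.5,0,0,0,0.55],[0,0,7,0,0,0,0.55],[0,0,10.5,0,0,0,0.55],[0,0,14,0,0,0,0.55],[0,0,17,0,0,0,0.55],[0,0,19.2,0,0,0,0.55],[0,0,20,0,0,0,0.55],[0,0,20,0,0,0,0.55],[0,0.5,20,0,0,0,0.55],[0,1,20,0,0,0,0.55],[0,1.5,20,0,0,0,0.55],[0,2,20,0,0,0,0.55],[0,2.5,20,0,0,0,0.55],[0,3,20,0,0,0,0.55],[0,3.5,20,0,0,0,0.55],[0,4,20,0,0,0,0.55],[0,4.5,20,0,0,0,0.55],[0,5,20.1,0,0,0,0.55],[0,5,20.1,0,0,0,0.55]],
])

```text
time_s: 3.4
ee_pos: [0.5608, -0.0982, 0.0971]
eef_rot: [3.141, 0.004, 0.096]
force: [1.3, 1.4, 0.4]
grip_width: 0.0518
```

```bash
python3 - <<'E'
from h import *
o=ctrl.get_obs();print(o['ee_pos'],o['eef_rot'],o['grip_width'],o['force'])
c=cam('scene');cv2.imwrite('pics/s2.png',cv2.resize(c['frame'][100:340,120:440],(800,600)))
E
```

```text
[ 0.56078068 -0.09822373  0.09713507] [3.14132068 0.00390103 0.09596132] 0.05176779682624782 [1.26016607 1.43054904 0.3543357 ]
```

View pics/s2.png

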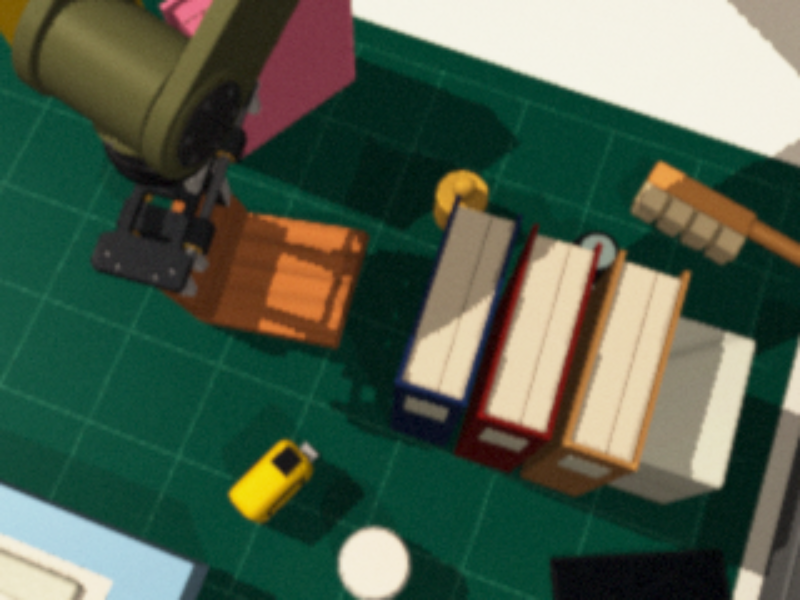

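The bookend is tilting: its free end is up at about (350,240) with shadow under it, and the boxes are untouched. I'll keep pushing and lower the fingers a little.

>>> play_rows([
  [[0,0.6,0,0,0,0,0.55],[0,1.2,0,0,0,0,0.55],[0,1.8,0.1,0,0,0,0.55],[0,2.4,0.3,0,0,0,0.55],[0,3,0.5,0,0,0,0.55],[0,3.6,0.7,0,0,0,0.55],[0,4.2,0.9,0,0,0,0.55],[0,4.8,1.1,0,0,0,0.55],[0,5.4,1.4,0,0,0,0.55],[0,6,1.7,0,0,0,0.55],[0,6.6,2,0,0,0,0.55],[0,7.2,2.2,0,0,0,0.55],[0,7.8,2.3,0,0,0,0.55],[0,8.4,2.3,0,0,0,0.55],[0,8.8,2.3,0,0,0,0.55],[0,8.8,2.3,0,0,0,0.55],[0,8.8,2.3,0,0,0,0.55],[0,8.8,2.3,0,0,0,0.55]],
])

```text
time_s: 4.95
ee_pos: [0.5691, -0.1852, 0.0742]
eef_rot: [3.141, 0.004, 0.096]
force: [-1.1, -0.4, 0.1]
grip_width: 0.0518
```

```bash
python3 - <<'E'
from h import *
o=ctrl.get_obs();print(o['ee_pos'],o['eef_rot'],o['qpos'],o['force'])
c=cam('scene');cv2.imwrite('pics/s3.png',cv2.resize(c['frame'][80:320,80:400],(800,600)))
E
```

```text
[ 0.56911697 -0.18520499  0.07424868] [3.14146752 0.00387455 0.09615689] [-0.37496088  0.54083827  1.50217715 -0.00209627  1.10197379 -0.47016767] [-1.1307013  -0.44761584  0.07650932]
```

View pics/s3.png

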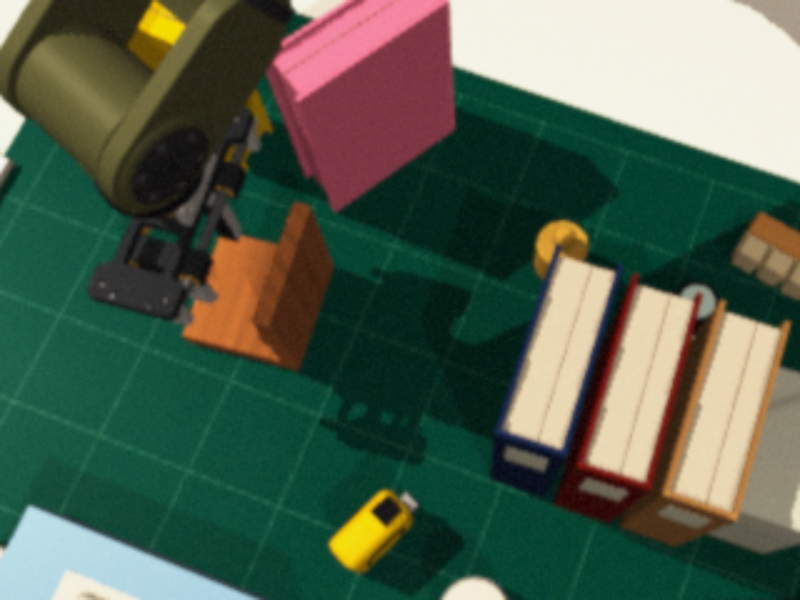

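The bookend now stands on its foot: heel corner at (300,370), toe corner at (183,337), upright top corner at (303,203). Next I measure its pose and plan the push.

```bash
python3 - <<'E'
from h import *
import pickle
c=pickle.load(open('scene.pkl','rb'))
for n,u,v,z in[('heel +x',300,370,0),('toe +x top',183,337,.022),('top book -x',333,265,.14),('heel? top-x inner',300,203,.14),('top +x inner',258,325,.14)]: print(n,onz(c,80+u/2.5,80+v/2.5,z).round(4))
print(go(.577,-.255,.074,.09),go(.577,-.255,.011,.09))
E
```

```text
heel +x [ 0.6171 -0.0984  0.    ]
toe +x top [ 0.6314 -0.2063  0.022 ]
top book -x [ 0.5522 -0.0716  0.14  ]
heel? top-x inner [ 0.5114 -0.1195  0.14  ]
top +x inner [ 0.6208 -0.1069  0.14  ]
([0.11, 7.03, 0.03], [0.0, 0.004, 0.006]) ([0.14, 7.03, 6.33], [0.0, 0.004, 0.006])
```

>>> play_rows([
  [[0,1.5,0,0,0,0,0.55],[0,3,0,0,0,0,0.55],[0,4.5,0,0,0,0,0.55],[0,6,0,0,0,0,0.55],[0,7,0,0,0,0,0.55],[0.1,7,0,0,0.004,0,0.55],[0.1,7,1.5,0,0.004,0,0.55],[0.1,7,3,0,0.004,0,0.55],[0.1,7,4.5,0,0.004,0,0.55],[0.1,7,5.6,0,0.004,0,0.55],[0.1,7,6.1,0,0.004,0,0.55],[0.1,7,6.1,0,0.004,0,0.55]],
])

```text
time_s: 6.0
ee_pos: [0.5762, -0.2544, 0.0122]
eef_rot: [-3.141, 0.001, 0.096]
force: [-0.2, -0.2, 0.8]
grip_width: 0.0516
```

```bash
python3 - <<'E'
from h import *
o=ctrl.get_obs();print(o['ee_pos'],o['eef_rot'],o['force'])
print(go(.576,-.22,.012,.10),go(.5765,-.18,.012,.048),go(.578,-.05,.012,.048))
E
```

```text
[ 0.57617164 -0.25438973  0.01218874] [-3.14069188e+00  1.32995432e-03  9.63611208e-02] [-0.15947451 -0.21896521  0.75107659]
([0.31, -3.42, 0.02], [-0.001, 0.001, -0.004]) ([0.75, -7.4, 0.02], [-0.001, 0.001, 0.048]) ([2.15, -20.33, 0.03], [-0.001, 0.001, 0.048])
```

>>> play_rows([
  [[0.1,-1,0,0,0,0,0.55],[0.2,-2,0,0,0,0,0.55],[0.3,-2.6,0,0,0,0,0.55],[0.3,-3.1,0,0,0,0,0.55],[0.35,-3.6,0,0,0,0,0.55],[0.4,-4.2,0,0,0,0.005,0.55],[0.5,-5,0,0,0,0.01,0.55],[0.6,-6,0,0,0,0.016,0.55],[0.7,-7,0,0,0,0.022,0.55],[0.8,-8,0,0,0,0.028,0.55],[0.95,-9,0,0,0,0.034,0.55],[1.1,-10,0,0,0,0.04,0.55],[1.25,-11,0,0,0,0.046,0.55],[1.4,-12,0,0,0,0.048,0.55],[1.5,-13,0,0,0,0.048,0.55],[1.6,-14,0,0,0,0.048,0.55],[1.7,-15,0,0,0,0.048,0.55],[1.8,-16,0,0,0,0.048,0.55],[1.8,-16,0,0,0,0.048,0.55]],
])

```text
time_s: 7.58
ee_pos: [0.5784, -0.0911, 0.012]
eef_rot: [-3.14, 0.002, 0.05]
force: [-0.1, 0.6, -0.5]
grip_width: 0.0518
```

```bash
python3 - <<'E'
from h import *
o=ctrl.get_obs();print(o['ee_pos'],o['eef_rot'],o['force'])
c=cam('top');im=cv2.resize(c['frame'][165:255,130:340],None,fx=3.8,fy=3.8,interpolation=cv2.INTER_CUBIC)
d=cam('scene');im2=cv2.resize(d['frame'][120:320,140:440],None,fx=2.66,fy=2.66)[:256*2,:798]
im=cv2.resize(im,(798,342));cv2.imwrite('pics/ts4.png',np.vstack([im,cv2.resize(d['frame'][150:250,160:400],(798,258))]) if 0 else im)
im2=cv2.resize(d['frame'][130:310,160:400],(800,600),interpolation=cv2.INTER_CUBIC);cv2.imwrite('pics/s4.png',im2)
E
```

```text
[ 0.57841052 -0.09110329  0.01198585] [-3.13971869e+00  2.22842139e-03  4.96905686e-02] [-0.12406265  0.64529853 -0.45455504]
```

View pics/s4.png

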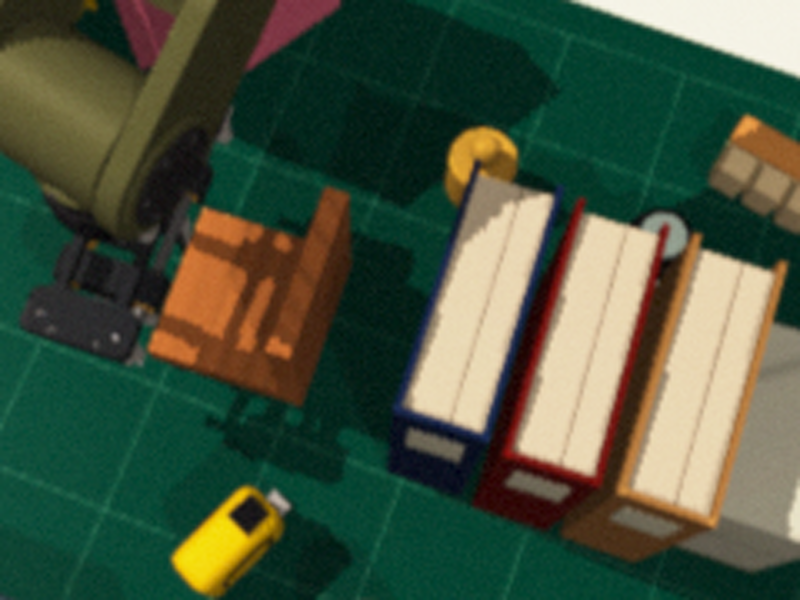

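```bash
python3 - <<'E'
from h import *
import pickle
c=pickle.load(open('scene.pkl','rb'))
f=lambda u,v,z:onz(c,160+u/3.333,130+v/3.333,z)[:2]
h=f(300,404,0);a=f(150,357,.022);b=f(205,207,.022);print(h,a,b,'len',np.linalg.norm(h-a),np.linalg.norm(a-b),'yaw',np.arctan2(*(a-b)[::-1]),np.arctan2((a-h)[0],-(a-h)[1]))
m=(a+b)/2;print('toe mid',m)
E
```

```text
[0.62599329 0.03162634] [ 0.63652675 -0.07303115] [ 0.52312985 -0.08120557] len 0.1051862393290018 0.11369115151952502 yaw 0.07196225528171832 0.10030920151623723
toe mid [ 0.5798283  -0.07711836]
```

>>> play_rows([
  [[0.04,-0.8,0,0,0,0,0.55],[0.08,-1.6,0,0,0,0,0.55],[0.12,-2.4,0,0,0,0,0.55],[0.16,-3.2,0,0,0,0,0.55],[0.2,-4,0,0,0,0,0.55],[0.22,-4.5,0,0,0,0,0.55],[0.24,-4.9,0,0,0,0,0.55],[0.26,-5.3,0,0,0,0,0.55],[0.28,-5.7,0,0,0,0,0.55],[0.3,-6,0,0,0,0,0.55],[0.31,-6.3,0,0,0,0,0.55],[0.32,-6.6,0,0,0,0,0.55],[0.34,-6.9,0,0,0,0,0.55],[0.36,-7.2,0,0,0,0,0.55],[0.37,-7.5,0,0,0,0,0.55],[0.37,-7.5,0,0,0,0,0.55]],
])

```text
time_s: 9.02
ee_pos: [0.5784, -0.017, 0.012]
eef_rot: [-3.14, 0.002, 0.049]
force: [0.3, 0.4, -0.5]
grip_width: 0.0513
```

```bash
python3 - <<'E'
from h import *
o=ctrl.get_obs();print(o['ee_pos'],o['eef_rot'],o['force'])
c=cam('top');im=cv2.resize(c['frame'][165:255,130:340],None,fx=3.8,fy=3.8,interpolation=cv2.INTER_CUBIC);cv2.imwrite('pics/t5.png',im)
E
```

```text
[ 0.57835416 -0.01703505  0.01196455] [-3.13989140e+00  2.40230564e-03  4.93991950e-02] [ 0.32958489  0.42780185 -0.47873271]
```

View pics/t5.png

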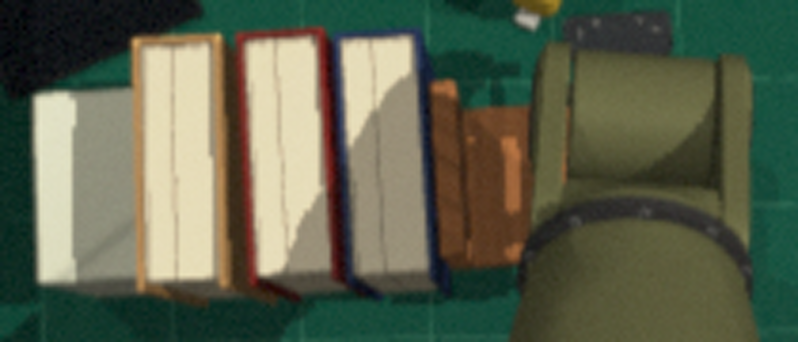

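The bookend's book face now sits against blue, centred, and blue is closing on red. I'll push the remaining ~18 mm slowly and watch the force.

>>> play_rows([
  [[0,-0.2,0,0,0,0,0.55],[0,-0.4,0,0,0,0,0.55],[0,-0.6,0,0,0,0,0.55],[0,-0.8,0,0,0,0,0.55],[0,-1,0,0,0,0,0.55],[0,-1.15,0,0,0,0,0.55],[0,-1.3,0,0,0,0,0.55]],
])

```text
time_s: 9.65
ee_pos: [0.5778, -0.0045, 0.0121]
eef_rot: [-3.14, 0.002, 0.049]
force: [0.2, -7.8, -0.6]
grip_width: 0.0517
```

>>> play_rows([
  [[0,-0.15,0,0,0,0,0.55],[0,-0.3,0,0,0,0,0.55]],
])

```text
time_s: 9.82
ee_pos: [0.5777, -0.0019, 0.0121]
eef_rot: [-3.141, 0.002, 0.049]
force: [-0.3, -9.0, -1.1]
grip_width: 0.0517
```

>>> play_rows([
  [[0,-0.1,0,0,0,0,0.55],[0,-0.2,0,0,0,0,0.55]],
])

```text
time_s: 9.98
ee_pos: [0.5776, -0.0005, 0.0121]
eef_rot: [3.141, 0.002, 0.049]
force: [0.2, -8.9, -1.0]
grip_width: 0.0512
```

>>> play_rows([
  [[0,-0.1,0,0,0,0,0.55],[0,-0.2,0,0,0,0,0.55]],
])

```text
time_s: 10.15
ee_pos: [0.5775, 0.0009, 0.0121]
eef_rot: [3.14, 0.002, 0.048]
force: [0.5, -8.7, -0.9]
grip_width: 0.0517
```

```bash
python3 - <<'E'
from h import *
o=ctrl.get_obs();print(o['ee_pos'],o['force'])
c=cam('top');im=cv2.resize(c['frame'][165:255,130:340],None,fx=3.8,fy=3.8,interpolation=cv2.INTER_CUBIC);cv2.imwrite('pics/t6.png',im)
E
```

```text
[0.57751757 0.00093722 0.01207438] [ 0.46272788 -8.72503982 -0.89593597]
```

View pics/t6.png

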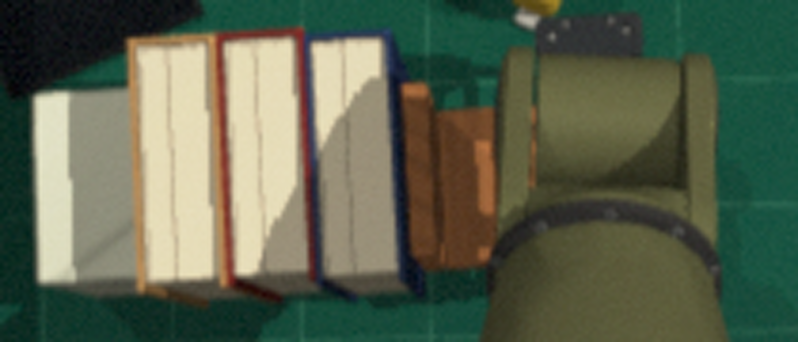

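>>> play_rows([
  [[0,-0.1,0,0,0,0,0.55],[0,-0.2,0,0,0,0,0.55]],
])

```text
time_s: 10.37
ee_pos: [0.5775, 0.0023, 0.0121]
eef_rot: [3.139, 0.002, 0.048]
force: [0.3, -8.9, -1.7]
grip_width: 0.0516
```

>>> play_rows([
  [[0,-0.1,0,0,0,0,0.55],[0,-0.15,0,0,0,0,0.55]],
])

```text
time_s: 10.53
ee_pos: [0.5775, 0.0031, 0.0121]
eef_rot: [3.138, 0.002, 0.048]
force: [0.6, -10.1, -1.2]
grip_width: 0.0518
```

>>> play_rows([
  [[0,-0.1,0,0,0,0,0.55],[0,-0.15,0,0,0,0,0.55]],
])

```text
time_s: 10.7
ee_pos: [0.5775, 0.0038, 0.0121]
eef_rot: [3.137, 0.002, 0.048]
force: [0.6, -9.7, -1.5]
grip_width: 0.0514
```

>>> play_rows([
  [[0,-0.15,0,0,0,0,0.55],[0,-0.25,0,0,0,0,0.55]],
])

```text
time_s: 10.87
ee_pos: [0.5774, 0.0052, 0.0121]
eef_rot: [3.135, 0.002, 0.048]
force: [0.2, -20.0, -1.6]
grip_width: 0.052
```

>>> play_rows([
  [[0,-0.15,0,0,0,0,0.55],[0,-0.25,0,0,0,0,0.55]],
])

```text
time_s: 11.03
ee_pos: [0.5774, 0.0053, 0.0122]
eef_rot: [3.131, 0.002, 0.048]
force: [-0.3, -28.7, -2.2]
grip_width: 0.0518
```

>>> play_rows([
  [[0,-0.15,0,0,0,0,0.55],[0,-0.25,0,0,0,0,0.55]],
])

```text
time_s: 11.2
ee_pos: [0.5774, 0.0053, 0.0122]
eef_rot: [3.127, 0.002, 0.047]
force: [-0.3, -29.5, -1.4]
grip_width: 0.0516
```

The row is hard against the block: force jumped from about 10 to 29 N with no more motion. I'll back off and rise.

>>> play_rows([
  [[0,0.1,0,0,0,0,0.55],[0,0.3,0,0,0,0,0.55],[0,0.8,0,0,0,0,0.55],[0,2,0,0,0,0,0.55],[0,4,0,0,0,0,0.55],[0,6.5,0,0,0,0,0.55],[0,6.5,0,0,0,0,0.55],[0,7,-3,0,0,0,0.55],[0,9,-7,0,0,0,0.55],[0,11,-11,0,0,0,0.55],[0,14,-15,0,0,0,0.55],[0,17,-19,0,0,0,0.55],[0,20,-21,0,0,0,0.55],[0,23,-22,0,0,0,0.55],[0,23,-22,0,0,0,0.55]],
])

```text
time_s: 12.45
ee_pos: [0.5888, -0.2263, 0.2397]
eef_rot: [3.124, -0.003, 0.044]
force: [0.6, 0.1, -0.2]
grip_width: 0.0515
```

```bash
python3 - <<'E'
from h import *
o=ctrl.get_obs();print(o['ee_pos'],o['force'])
c=cam('top');im=cv2.resize(c['frame'][165:255,130:340],None,fx=3.8,fy=3.8,interpolation=cv2.INTER_CUBIC);cv2.imwrite('pics/t7.png',im)
d=cam('scene');cv2.imwrite('pics/s7.png',cv2.resize(d['frame'][130:310,200:440],(800,600),interpolation=cv2.INTER_CUBIC))
E
```

```text
[ 0.58881302 -0.22630758  0.23969202] [ 0.62018607  0.1234513  -0.1796925 ]
```

View pics/t7.png

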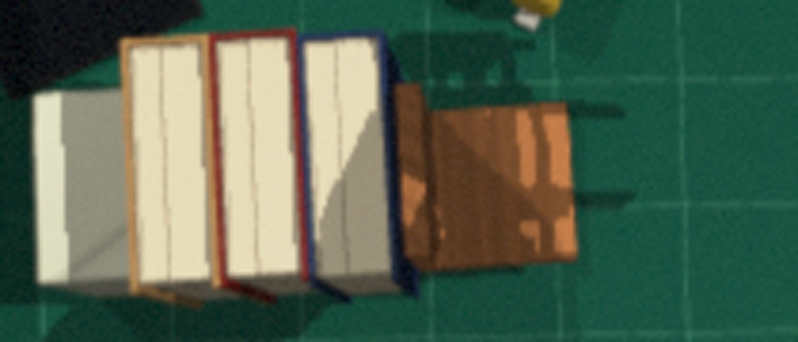

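View pics/s7.png

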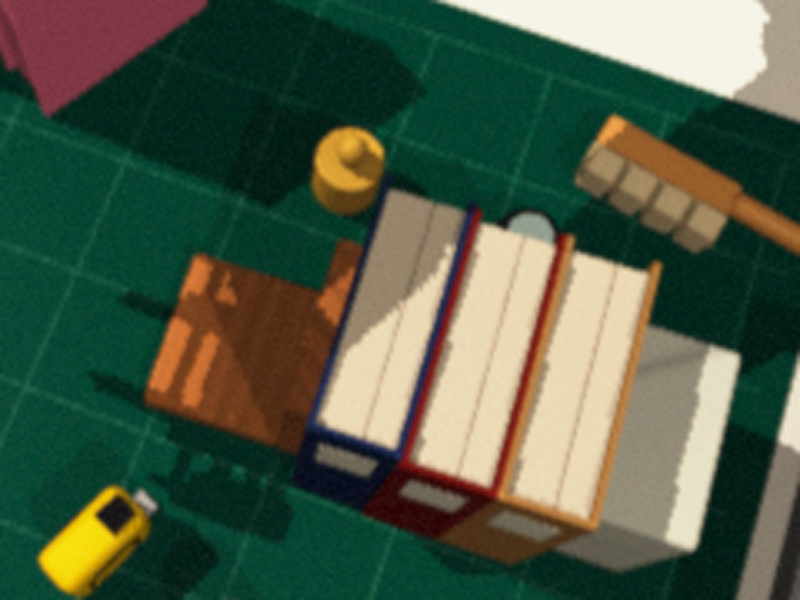

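```bash
python3 - <<'E'
from h import *
import pickle
c=pickle.load(open('top.pkl','rb'))
P=lambda l,z:np.array([onz(c,130+x/3.8,165+y/3.8,z)[:2] for x,y in l])
Bx=np.array([1,.048]);Bx/=np.linalg.norm(Bx);By=np.array([-Bx[1],Bx[0]])
e=P([(33,96),(40,284)],.15).mean(0);o=e-.035*By
def rep(n,p):
    q=p-o;print(n,p.mean(0).round(4),'block frame',(q.mean(0)@Bx).round(4),(q.mean(0)@By).round(4),'yaw',np.arctan2(*(p[0]-p[-1])[::-1]).round(3))
rep('toe',P([(567,102),(577,258)],.022))
for n,l,r in[('tan',[(121,38),(133,292)],[(208,36),(219,288)]),('red',[(210,34),(220,288)],[(296,29),(309,290)]),('blue',[(300,38),(312,290)],[(385,34),(416,292)])]:
    rep(n+' L',P(l,.21));rep(n+' R',P(r,.21))
s=pickle.load(open('scene.pkl','rb'))
p=np.array([onz(s,200+u/3.333,130+v/3.333,.022)[:2] for u,v in[(147,402),(196,254)]]);rep('toe scene',p)
E
```

```text
toe [0.5754 0.0121] block frame -0.0015 -0.3011 yaw 0.042
tan L [0.5679 0.2785] block frame 0.0037 -0.0346 yaw 0.053
tan R [0.5687 0.2277] block frame 0.0021 -0.0854 yaw 0.044
red L [0.5693 0.2268] block frame 0.0026 -0.0863 yaw 0.039
red R [0.5692 0.1753] block frame 0.0001 -0.1378 yaw 0.044
blue L [0.5664 0.1732] block frame -0.0027 -0.1397 yaw 0.042
blue R [0.566  0.1176] block frame -0.0058 -0.1952 yaw 0.107
toe scene [0.5786 0.0175] block frame 0.0019 -0.2958 yaw 0.072
```

```bash
python3 -c "
from station import ctrl
print(ctrl.hand_in())"
```

```text
the job is handed in; nothing more can be done
None
```

I tipped the bookend back onto its foot, then pushed it low on the toe with both fingers until the row was tight against the stone block. I backed the arm clear and handed the job in at about 12.5 s; no verdict was reported.

- **Row closed:** the push force rose from about 10 N to 29 N with no further motion. The tan box's inner face measured -34.6 mm in the block frame, against the block face at -35 mm. The boxes showed no visible gaps and were within about 6 mm of the centre line.
- **Bookend position:** it stands on its sole. The toe measured at y = -301 mm from the top camera and -296 mm from the scene camera; a tight row puts it at -302 mm. That puts the book face at about -190 or -185 mm, both within -197 to -183 mm, though the second is close to the limit. It was centred within 2 mm in both views.
- **Squareness:** the block's yaw is 0.048 rad; the bookend's measured 0.042 rad from the top and 0.072 rad from the scene view. Both are within 0.08 rad of the block.
- **Disagreement:** one edge of the blue box gave a yaw of 0.107 rad. I took that as a bad corner pixel, because its other edge gave 0.042 rad and the box looks flush.
- **Bystanders:** none looked moved in the views I had, but I did not measure them again. The jar and the phone were mostly outside the final crops.

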